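Fit a beam block in its clamp base and lock it with the square key

TASK

Take the beam block out of the rack, pass its T-shaped foot down through the slot of the clamp base until its flange sits flat, and give it a quarter turn so that the foot is caught under the slot. Then put the square key fully home in the recessed socket of the red swing clamp and turn it clockwise, seen from above, until the clamp arm lies squarely over the block's flange. Leave the key standing in the socket, let go, and leave everything else where it stands.

Things in the scene. Friction and masses are not known exactly. Their poses are not given: they have to be found in the camera images.
- block_center (a point): Beam block (0.18-0.33 kg), in a rack well, any yaw: black plate 50x12 mm, 45 tall, yellow stripes; 16 mm stem; flange 56 mm dia, 8 thick; below it neck 10 mm dia, T crossbar 30x10 mm, 13-24 mm below flange, last 7 tapered to 24x5. Point: plate's middle, 60 mm above flange underside, 23 below plate top, 84 above foot's end. z up, x along plate and crossbar (parallel), y across the 12 mm, where gripped.
- slot (a point): Middle of the slot in the aluminium clamp base, at the deck's top, 40 mm above the table. x along the slot, z up. Slot 34x14 mm, deck 10 mm thick over a hollow 50x49 mm, 20 deep, in which the foot can turn either way. Fixed base; deck 90 mm (x) by 85 mm (y). The socket's axis is 85 mm from here in +y. A fixed iris on a post, 111 tall, stands 110 mm from here in +x; a fixed green filter, 100 tall, about 100 mm in -x.
- key_center (a point): Square key, 0.18 kg, upright in a rack well, any yaw: orange flat handle 60x12 mm, 28 tall; 14 mm stem; collar 48 mm dia, 6 thick; below it a square bit 14x14 mm, 28 long, last 8 tapered to 9. Point: handle's middle, 52 mm above collar underside, 14 below handle top, 80 above bit end. z up, x along handle, y across its 12 mm, where gripped; bit sides parallel to x, y: fits four ways.
- socket (a point): Mouth of the square hole in the red swing clamp, on its axis, 52 mm above the table, z up. Hole 16x16 mm, 32 deep, sides parallel to this x and y, which turn with the clamp; sunk 8 mm in a round rim, inner dia 54. Key is home when its collar sits on the mouth; play 0.15 rad each way. Arm runs along +x to 70 mm, 22 wide, 52-60 mm above the table, 4 above a seated flange.
- clamp (a joint): Angle of the swing clamp in rad, growing clockwise seen from above: 0 arm at right angles to the line from socket to slot, 1.571 arm pointing straight at the slot, over the seated block's flange; stop at 1.6. Starts open between 0.15 and 0.75; it stays where it is left (friction 0.12 N m).
- rack: Blue rack, fixed: plate 85 mm (x) by 260 mm (y), top 45 mm above the table, origin on the table under its middle. Three wells 34 mm square, in a row along its y at -85, 0 and +85 mm, hold the block, the key and the lens post by their flanges, in any order. A fixed square mount on a post, 120 mm tall, stands 80 to 100 mm from its middle in +x.
- lens_post: Bystander: round lens 60 mm in diameter on a flanged post in the third well, top 95 mm above its origin, which lies under the flange at the rack's top surface.
- lens_mount: Bystander: round lens on a post, foot 75 x 32 mm, 125 mm tall; origin under the foot.
- power_meter: Bystander: grey instrument box 110 x 70 x 35 mm; origin under its middle.
- jar: Bystander: amber jar 56 mm in diameter, 70 mm tall; origin under it.
- driver: Bystander: red screwdriver 160 mm long lying on the table along its x; origin under its middle.
Mind the look-alikes: they are no part of the job. Leave any blue look-alike of the part that bears key_center alone.

How it is judged:
By the outcome, as a careful person would: the job done as asked, in the order asked, and still so for the second after the job is handed in, with the robot touching nothing.
It also fails if it takes over 66 s, if anything falls off the work surface, if the arm or the gripper's body presses on something with over 40 N, if the wrist force passes 120 N, or if a joint passes its speed limit or range.

ROBOT

A 6-joint arm with a two-finger parallel gripper is mounted at the origin on the work surface. World frame = base frame: x ahead of the robot, y to its left, z up, the work surface at z = 0. Lengths are in m, angles in rad, forces in N, time in s.
With the tool pointing down it reaches from about 0.35 to 0.975 m from the base axis. Payload 4.9 kg.
Tool frame: the origin (TCP) lies on the front face of the gripper's body, between the roots of the fingers; the fingertips stand ctrl.tip_extent ahead of it and the grasp point (between the pads) lies 54 mm ahead of it (ctrl.tip_extent is the distance from the TCP to the fingertips, in m); z points along the fingers, y is the line along which they close (so a half turn about z gives the same grasp; the last joint's range is limited). The gripper opens to 85 mm and grips with 20 to 120 N. Pads are 22 mm wide; open, the fingers measure 114 mm over their backs; the gripper's body (76 mm by 85 mm) begins 54 mm behind the grasp point. The pads swing forward as they close: fully open they stand 13 mm farther back than shut.
Start: joints at [1.036, 0.053, 1.613, -0, 1.476, -0.119], TCP at [0.252, 0.572, 0.304] pointing down, gripper open.
Joint ranges: [-3.01, 3.01], [-1.01, 2.22], [0.06, 2.58], [-1.02, 4.17], [0.09, 2.62], [-3.14, 3.14]. Speed limits (rad/s): [2.57, 2.57, 3.14, 3.14, 3.14, 3.14].

INTERFACE

Orientations are given as a rotation vector (axis times angle).
In Python, from station import ctrl gives the robot as it stands.
- The arm moves only by the tool apply_moves, never from a script. Its argument "rows" is one flat list of numbers, 6 for each row, row after row: the shift along the tool's x, y, z normalised to -1 to 1, where 1 is 0.6 m, then the turn, a rotation vector about the tool's x, y, z normalised to -1 to 1, where 1 is 90 degrees. A call has 1 to 20 rows; each row is the pose to reach, as a shift and turn from the pose commanded when the call began, along the tool's axes at that moment; what a row does not reach only later rows make up. A row lasts 1/10 s, in which the tool goes at most 50 mm and 8.59 degrees, less where a joint would pass 70% of its speed; a pose out of reach is approached as far as the arm can. A call with a number of a shift or a turn outside -1 to 1 is refused whole. A call with a gripper value outside its range is refused whole. "grip" is the opening, from 0 (shut) to 1 (fully open), set as the call begins (left out, the last holds). The fingers move at their own pace and stop on an object; "grip_force" is the grip in N (left out, the last holds). Time passes only in rows, so rows that repeat a pose let the fingers close. It gives the time, the measured TCP pose, the force, the opening and the grip force at its end, in the units of the state.
- ctrl.get_obs(): the state, without advancing time (a new reading comes with each control period).
- ctrl.get_image(name): name is "side" or "top" or "wrist"; returns (picture, depth): 400x640x3 uint8, blue, green, red; 400x640 float32, m along the optical axis (not along the pixel's ray), 0 where there is no reading.
- ctrl.camera_model(name): a dict with "mtx" (3x3 intrinsics, pixels), "R" (3x3) and "t" (3): a world point X has camera coordinates R X + t; the wrist camera has in their place "tool_from_camera" (4x4, takes a point from camera to tool coordinates, whose origin is the TCP and whose axes are the flange's). Camera axes: x right, y down, z forward; pixel columns grow to the right and rows downward; lengths in m; the calibration is good to about 2 mm. A picture is of the moment at which its call begins: read the wrist's pose just before it. camera_model takes no time and is no camera call.
- ctrl.finish_job(): hands the job in; it is judged then, once.
The state is a dict: "t": time; "q": joint angles; "dq": joint speeds; "effort": joint torques, N m; "tool_pos": TCP position; "tool_rot": TCP orientation; "contact_force": force on the tool from outside, world axes, zero at the start; "wrist_torque": the same for the moment, N m; "opening": finger opening in m; "grip_force": force on a finger pad.
Only numpy, scipy, OpenCV 4.12 (cv2) and the standard library are available. Lean on these libraries where they do the work, as an engineer would, in place of code of your own. Each camera call takes 0.05 s, during which the arm holds its last target. There are 200 camera calls.

## Working session

There is one attempt and no reset: what is moved stays moved. The work goes in short steps, Python scripts to look and compute and a tool call to move; the robot and the scene stay as the last step left them, time stands still between calls to the robot, and variables do not carry over. Pictures are saved under pics/ and viewed, at most 10 in all, crops included, and the job is handed in when it is done.

Besides the shell and the picture viewer there is one more tool, called after "Call:" as a command line: name --argument value ..., lists and objects as JSON in quotes. apply_moves: Moves the arm, as the interface text tells. Its arguments: {"type":"object","properties":{"rows":{"type":"array","items":{"type":"number"}},"grip":{"type":"number"},"grip_force":{"type":"number"}},"required":["rows"]}

```bash
mkdir -p pics; ls
python3 - <<'E'
from station import ctrl
import cv2,numpy as np
o=ctrl.get_obs();print(o['t'],o['tool_pos'],o['tool_rot'],o['opening'],ctrl.tip_extent)
for n in ['top','side']:
    im,d=ctrl.get_image(n);cv2.imwrite(f'pics/{n}0.png',im);np.save(f'pics/{n}0.npy',d)
    m=ctrl.camera_model(n);print(n,m['mtx'].tolist(),m['R'].round(3).tolist(),np.round(m['t'],3), -m['R'].T@m['t'])
print(ctrl.camera_model('wrist'))
E
```

```text
pics
0.0 [0.25218807 0.57134311 0.30265944] [-6.48301589e-01 -3.07329396e+00  3.06982569e-03] 0.08544327286450927 0.0726
top [[393.5523938488844, 0.0, 322.0307006969179], [0.0, 393.5523938488844, 199.85029992967824], [0.0, 0.0, 1.0]] [[0.019, -1.0, -0.011], [-0.996, -0.018, -0.092], [0.092, 0.013, -0.996]] [-0.004  0.537  1.141] [ 0.42987075 -0.00850869  1.18543274]
side [[480.752332915669, 0.0, 324.7951186528217], [0.0, 480.752332915669, 196.3660992796733], [0.0, 0.0, 1.0]] [[0.795, -0.607, 0.016], [-0.389, -0.529, -0.754], [0.466, 0.593, -0.657]] [-0.44   0.288  1.372] [-0.17776001 -0.92799467  1.12464194]
{'mtx': array([[337.22248889,   0.        , 316.97192459],
       [  0.        , 337.22248889, 195.59275596],
       [  0.        ,   0.        ,   1.        ]]), 'tool_from_camera': array([[ 3.20975348e-04, -9.48201716e-01, -3.17668699e-01,
         8.14646103e-02],
       [ 9.99999920e-01,  2.28389723e-04,  3.28693999e-04,
        -2.67730933e-04],
       [-2.39115948e-04, -3.17668779e-01,  9.48201714e-01,
        -6.98141559e-02],
       [ 0.00000000e+00,  0.00000000e+00,  0.00000000e+00,
         1.00000000e+00]])}
```

View pics/top0.png

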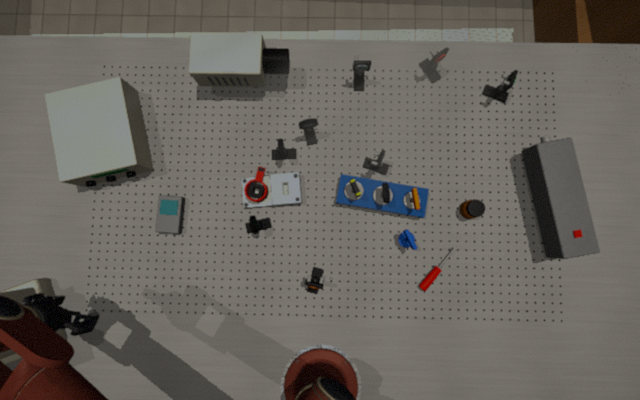

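View pics/side0.png

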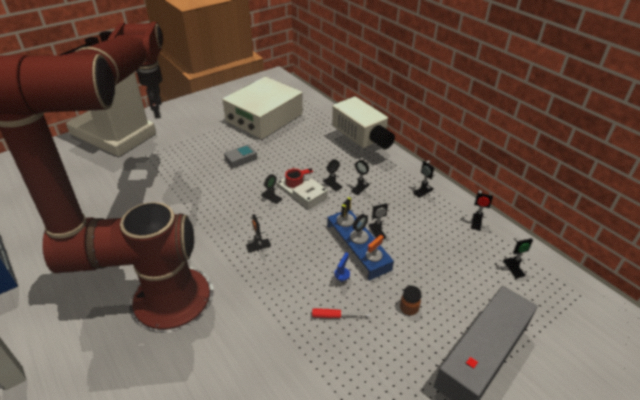

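The top view shows the rack at about (382,196): block (353,188), lens post (384,195), key with its orange handle (413,202). The clamp base is at (271,190), with its slot at (286,189) and socket at (256,190), arm pointing up. The iris stands near (284,150), the filter near (258,226), and the blue look-alike at (407,240). The side view agrees.

```bash
cat > h.py <<'E'
from station import ctrl
import cv2,numpy as np
from scipy.spatial.transform import Rotation as Ro
def proj_w(px,d,n='top',z=None,pose=None):
    m=ctrl.camera_model(n);K=np.linalg.inv(m['mtx'])
    r=K@np.array([px[0],px[1],1.])
    if n=='wrist':
        T=m['tool_from_camera'];p,rv=pose;R=Ro.from_rotvec(rv).as_matrix()
        A=R@T[:3,:3];c=R@T[:3,3]+p
    else: A=m['R'].T;c=-A@m['t']
    v=A@r
    if z is not None: return c+v*(z-c[2])/v[2]
    return c+v*d
def rel(pos,yaw,down=True,tilt=None):
    """move from present pose to TCP pos with tool down, tool y axis at world angle yaw(mod pi) -> normalised numbers"""
    o=ctrl.get_obs();R0=Ro.from_rotvec(o['tool_rot']).as_matrix()
    best=None
    for k in (0,np.pi):
        a=yaw+k;y=np.array([np.cos(a),np.sin(a),0]);z=np.array([0,0,-1.]);x=np.cross(y,z)
        R=np.c_[x,y,z];rv=Ro.from_matrix(R0.T@R).as_rotvec()
        if best is None or np.linalg.norm(rv)<np.linalg.norm(best):best=rv
    return (R0.T@(np.array(pos)-o['tool_pos'])/.6).round(4),(best/(np.pi/2)).round(4)
E
python3 - <<'E'
from h import *
im=cv2.imread('pics/top0.png');d=np.load('pics/top0.npy')
for n,p in dict(block=(353,188),lens=(384,195),key=(413,202),slotdeck=(294,180),sock=(256,190),iris=(284,150),filt=(258,226),mount=(376,162),blue=(407,240),deck2=(275,200),rackL=(340,200),rackR=(422,212),post3=(309,130)).items():
    print(n,d[p[1],p[0]],proj_w(p,d[p[1],p[0]]).round(3))
c=cv2.resize(im[130:260,230:440],None,fx=3.8,fy=3.8,interpolation=cv2.INTER_CUBIC);cv2.imwrite('pics/c0.png',c)
o=ctrl.get_obs();R=Ro.from_rotvec(o['tool_rot']).as_matrix();print(R.round(3),o['q'].round(3))
E
```

```text
block 1.0919168 [ 0.565 -0.08   0.1  ]
lens 1.0963525 [ 0.548 -0.167  0.093]
key 1.1334399 [ 0.533 -0.256  0.053]
slotdeck 1.1573168 [0.593 0.089 0.039]
sock 1.1778884 [0.564 0.204 0.018]
iris 1.1399401 [0.677 0.118 0.065]
filt 1.1302009 [0.456 0.188 0.055]
mount 1.0794183 [ 0.636 -0.141  0.119]
blue 1.1111622 [ 0.424 -0.236  0.066]
deck2 1.1534921 [0.533 0.144 0.038]
rackL 1.1434364 [ 0.536 -0.046  0.046]
rackR 1.1393977 [ 0.505 -0.284  0.045]
post3 1.1620829 [0.742 0.048 0.048]
[[-0.915  0.404 -0.001]
 [ 0.404  0.915 -0.002]
 [ 0.    -0.002 -1.   ]] [ 1.036  0.053  1.614 -0.     1.476 -0.119]
```

View pics/c0.png

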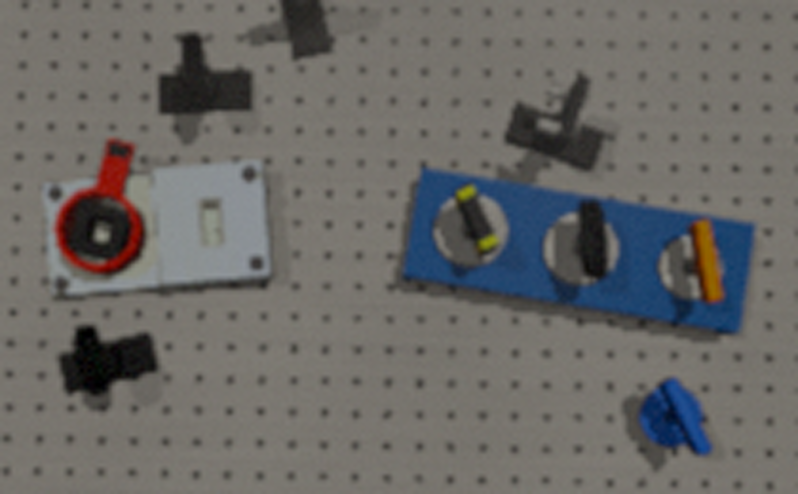

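Run:
```python
from h import *
print(rel((.57,.12,.31),np.radians(96)))
```

```text
(array([-0.7883, -0.4743, -0.0113]), array([-0.0011, -0.0004, -0.3313]))
```

Call:
apply_moves --rows '[-0.788, -0.474, -0.011, 0, 0, -0.331, -0.788, -0.474, -0.011, 0, 0, -0.331, -0.788, -0.474, -0.011, 0, 0, -0.331, -0.788, -0.474, -0.011, 0, 0, -0.331, -0.788, -0.474, -0.011, 0, 0, -0.331, -0.788, -0.474, -0.011, 0, 0, -0.331, -0.788, -0.474, -0.011, 0, 0, -0.331, -0.788, -0.474, -0.011, 0, 0, -0.331, -0.788, -0.474, -0.011, 0, 0, -0.331, -0.788, -0.474, -0.011, 0, 0, -0.331, -0.788, -0.474, -0.011, 0, 0, -0.331, -0.788, -0.474, -0.011, 0, 0, -0.331, -0.788, -0.474, -0.011, 0, 0, -0.331, -0.788, -0.474, -0.011, 0, 0, -0.331, -0.788, -0.474, -0.011, 0, 0, -0.331]' --grip 0.5

```text
t: 1.6
tool_pos: [0.5693, 0.122, 0.3103]
tool_rot: [0.167, -3.137, -0.001]
contact_force: [0.1, 0.4, 0.0]
opening: 0.0429
grip_force: 0.0
```

```bash
cat >> h.py <<'E'
def snap(n):
    o=ctrl.get_obs();im,d=ctrl.get_image('wrist')
    cv2.imwrite(f'pics/{n}.png',im);np.savez(f'pics/{n}.npz',d=d,p=o['tool_pos'],r=o['tool_rot'])
    return o
E
python3 - <<'E'
from h import *
o=snap('w1');print(o['t'],o['tool_pos'],o['tool_rot'],o['q'])
E
```

```text
1.6 [0.56926257 0.1219958  0.31028301] [ 1.66553869e-01 -3.13661127e+00 -5.75064449e-04] [ 8.31767043e-02 -5.19696174e-02  1.70694504e+00  3.84281634e-04
  1.48716840e+00 -1.59375206e+00]
```

View pics/w1.png

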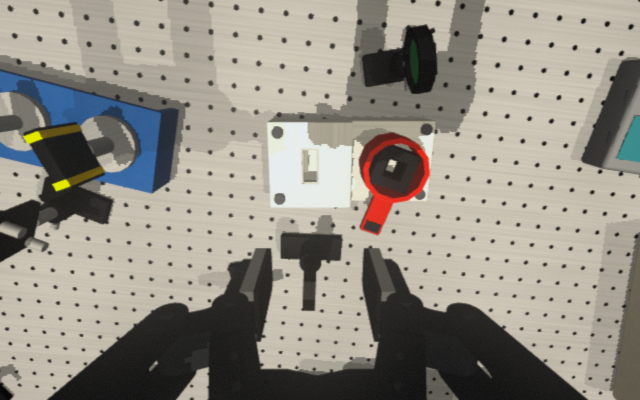

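Run:
```python
from h import *
im=cv2.imread('pics/w1.png');c=cv2.resize(im[110:245,250:450],None,fx=4,fy=4,interpolation=cv2.INTER_CUBIC);cv2.imwrite('pics/c1.png',c)
```

```text
(no output)
```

View pics/c1.png

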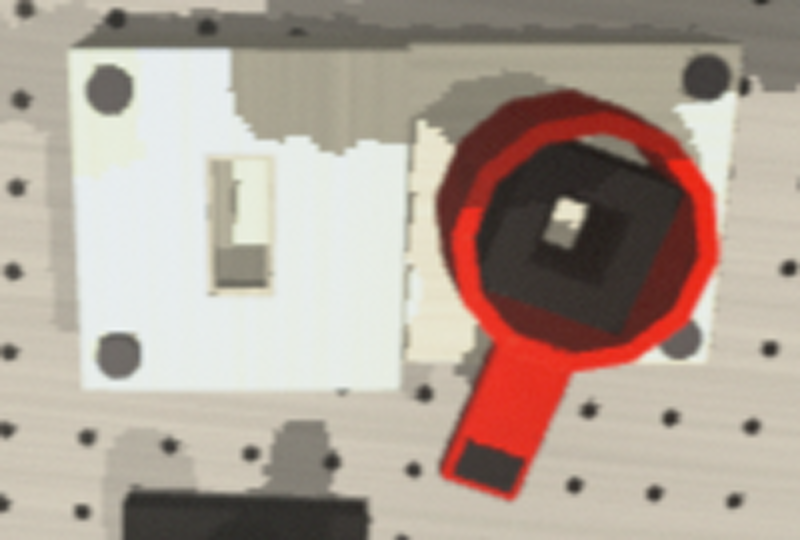

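The crop shows the slot corners at (207,155), (274,155), (272,295), (208,294), the rim centre near (585,241), the hole centre near (581,237), and the arm tip middle near (480,487).

Run:
```python
from h import *
w=np.load('pics/w1.npz');pose=(w['p'],w['r']);d=w['d']
f=lambda u,v:((u+.5)/4-.5+250,(v+.5)/4-.5+110)
W=lambda u,v,z:proj_w(f(u,v),0,'wrist',z,pose)
C=np.array([W(*p,.04) for p in [(207,155),(274,155),(272,295),(208,294)]]);print(C.round(4),C.mean(0).round(4))
print('sizes',[np.linalg.norm(C[i]-C[i-1]).round(4) for i in range(4)])
e=(C[0]+C[1]-C[2]-C[3])/2;print('slot yaw',np.degrees(np.arctan2(e[1],e[0]))%180)
r=W(585,241,.06);h=W(581,237,.052);t=W(480,487,.06);print('ring',r,'hole',h,'tip',t,np.linalg.norm((t-r)[:2]),np.degrees(np.arctan2(*(t-r)[1::-1])))
for p in [(150,220),(340,300),(580,330),(520,380),(585,120),(500,420)]:
    x=f(*p);q=d[int(round(x[1])),int(round(x[0]))];print(p,proj_w(x,q,'wrist',None,pose).round(4))
D=[W(*p,.04) for p in [(68,47),(83,390),(402,390),(740,45)]];print(np.round(D,4))
# two-view triangulation with the top camera
def ray(px,n,pose=None):
    a=proj_w(px,.5,n,None,pose);b=proj_w(px,1.,n,None,pose);v=b-a;v/=np.linalg.norm(v);return a,v
def tri(r1,r2):
    A=np.zeros((3,3));b=np.zeros(3)
    for a,v in (r1,r2):
        P=np.eye(3)-np.outer(v,v);A+=P;b+=P@a
    return np.linalg.solve(A,b)
g=lambda u,v:((u+.5)/3.8-.5+230,(v+.5)/3.8-.5+130)
print('tri slot',tri(ray(f(240,225),'wrist',pose),ray(g(211,222),'top')).round(4),'top@.04',proj_w(g(211,222),0,'top',.04).round(4))
print('tri ring',tri(ray(f(585,241),'wrist',pose),ray(g(100,231),'top')).round(4))
print(rel((.555,-.13,.32),np.radians(96)))
```

```text
[[0.5527 0.1041 0.04  ]
 [0.5509 0.121  0.04  ]
 [0.5878 0.1245 0.04  ]
 [0.5893 0.1077 0.04  ]] [0.5701 0.1143 0.04  ]
sizes [np.float64(0.0368), np.float64(0.017), np.float64(0.037), np.float64(0.0168)]
slot yaw 5.5061329177698894
ring [0.5601406  0.19829905 0.06      ] hole [0.5610309  0.19924945 0.052     ] tip [0.62777672 0.18302167 0.06      ] 0.06934005856698437 -12.728150691300735
(150, 220) [0.5713 0.091  0.0389]
(340, 300) [0.5871 0.1424 0.0404]
(580, 330) [0.5876 0.2057 0.0436]
(520, 380) [0.5979 0.1888 0.0588]
(585, 120) [0.5311 0.1931 0.0597]
(500, 420) [0.6089 0.1853 0.0596]
[[0.5295 0.0674 0.04  ]
 [0.6196 0.0768 0.04  ]
 [0.6105 0.1621 0.04  ]
 [0.5113 0.2328 0.04  ]]
tri slot [0.5681 0.1141 0.0471] top@.04 [0.5688 0.1147 0.04  ]
tri ring [0.5559 0.1933 0.0788]
(array([ 0.0683, -0.4152, -0.016 ]), array([ 0.0002, -0.0001,  0.0011]))
```

Call:
apply_moves --rows '[0.07, -0.41, 0, 0, 0, 0, 0.07, -0.41, 0, 0, 0, 0, 0.07, -0.41, 0, 0, 0, 0, 0.07, -0.41, 0, 0, 0, 0, 0.07, -0.41, 0, 0, 0, 0, 0.07, -0.41, 0, 0, 0, 0, 0.07, -0.41, 0, 0, 0, 0, 0.07, -0.41, 0, 0, 0, 0]'

```text
t: 2.45
tool_pos: [0.5539, -0.1268, 0.3105]
tool_rot: [-0.167, 3.137, 0.001]
contact_force: [-0.4, -0.6, -0.0]
opening: 0.0431
grip_force: 0.0
```

Run:
```python
from h import *
o=snap('w2');print(o['t'],o['tool_pos'],o['tool_rot'],o['q'])
im=cv2.imread('pics/w2.png');c=cv2.resize(im[50:250,170:470],None,fx=2.66,fy=2.66,interpolation=cv2.INTER_CUBIC);cv2.imwrite('pics/c2.png',c)
```

```text
2.45 [ 0.55394484 -0.12683316  0.3105182 ] [-1.66634972e-01  3.13710810e+00  7.29866660e-04] [-3.56192800e-01 -8.58575874e-02  1.73878220e+00  4.52467311e-04
  1.48879609e+00 -2.03316124e+00]
```

View pics/c2.png

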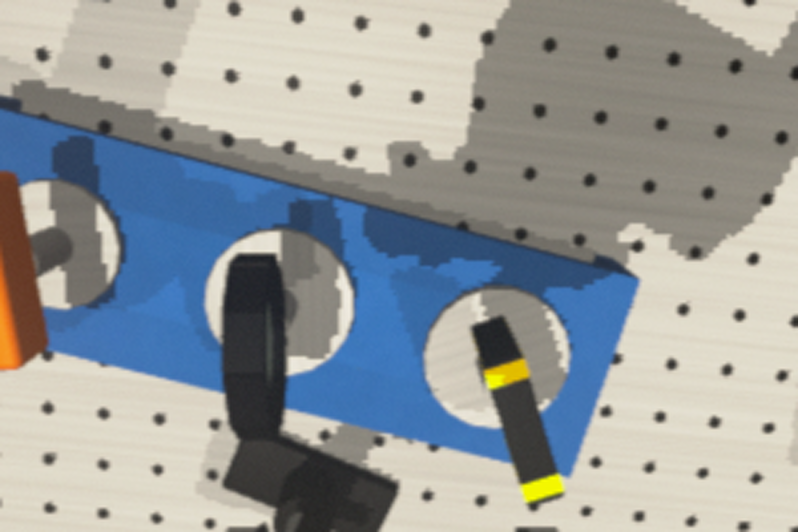

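Run:
```python
from h import *
w=np.load('pics/w2.npz');pose=(w['p'],w['r']);d=w['d']
f=lambda u,v:((u+.5)/2.66-.5+170,(v+.5)/2.66-.5+50)
for p in [(490,335),(500,358),(507,373),(515,400),(527,440),(538,475),(544,490),(30,260),(5,300)]:
    x=f(*p);q=d[int(round(x[1])),int(round(x[0]))];print(p,proj_w(x,q,'wrist',None,pose).round(4))
# point cloud of plate top and key top
H,Wd=d.shape;m=ctrl.camera_model('wrist');uu,vv=np.meshgrid(np.arange(Wd),np.arange(H))
r=np.stack([uu,vv,np.ones_like(uu)],-1)@np.linalg.inv(m['mtx']).T*d[...,None]
T=m['tool_from_camera'];R=Ro.from_rotvec(pose[1]).as_matrix();P=(r@T[:3,:3].T+T[:3,3])@R.T+pose[0]
np.save('pics/P2.npy',P)
im=cv2.imread('pics/w2.png').astype(int)
for n,c,zr in [('block',(.565,-.08),(.12,.137)),('key',(.533,-.256),(.10,.125))]:
    k=(abs(P[...,0]-c[0])<.045)&(abs(P[...,1]-c[1])<.04)&(P[...,2]>zr[0])&(P[...,2]<zr[1])&(d>0)
    q=P[k].astype(np.float32);print(n,len(q),q.mean(0),np.median(q[:,2]))
    (x,y),(a,b),an=cv2.minAreaRect(q[:,:2]*1000);print(x,y,a,b,an,'px',uu[k].min(),uu[k].max(),vv[k].min(),vv[k].max())
```

```text
(490, 335) [ 0.5437 -0.0967  0.1046]
(500, 358) [ 0.5446 -0.0959  0.1268]
(507, 373) [ 0.5485 -0.0935  0.1285]
(515, 400) [ 0.557  -0.0897  0.1273]
(527, 440) [ 0.569  -0.0843  0.128 ]
(538, 475) [ 0.5801 -0.0791  0.128 ]
(544, 490) [ 0.585  -0.0764  0.1277]
(30, 260) [ 0.5389 -0.2482  0.0874]
(5, 300) [ 0.5473 -0.2477  0.1094]
block 912 [ 0.5645029  -0.08669642  0.1276662 ] 0.12784544
566.2623291015625 -85.87428283691406 50.2315673828125 12.413509368896484 24.65214729309082 px 350 381 179 240
key 1357 [ 0.538997   -0.25202155  0.10893746] 0.11011118
540.50927734375 -253.3080291748047 59.54251480102539 12.339483261108398 9.650574684143066 px 150 181 116 188
```

Run:
```python
from h import *
w=np.load('pics/w1.npz');pose=(w['p'],w['r']);d=w['d']
H,Wd=d.shape;m=ctrl.camera_model('wrist');uu,vv=np.meshgrid(np.arange(Wd),np.arange(H))
r=np.stack([uu,vv,np.ones_like(uu)],-1)@np.linalg.inv(m['mtx']).T*d[...,None]
T=m['tool_from_camera'];R=Ro.from_rotvec(pose[1]).as_matrix();P=(r@T[:3,:3].T+T[:3,3])@R.T+pose[0]
k=(abs(P[...,0]-.565)<.045)&(abs(P[...,1]+.08)<.04)&(P[...,2]>.122)&(P[...,2]<.137)&(d>0)
q=P[k].astype(np.float32);print(len(q),np.median(q[:,2]),cv2.minAreaRect(q[:,:2]*1000))
print(rel((.5663,-.0859,.2),np.radians(114.65)))
```

```text
1376 0.1275548 ((566.5230712890625, -85.81465148925781), (50.003787994384766, 15.102931022644043), 24.292577743530273)
(array([-0.0276,  0.0652,  0.1842]), array([ 2.00e-04,  1.00e-04, -2.06e-01]))
```

Call:
apply_moves --rows '[-0.0276, 0.0652, 0.15, 0, 0, -0.206, -0.0276, 0.0652, 0.15, 0, 0, -0.206, -0.0276, 0.0652, 0.15, 0, 0, -0.206, -0.0276, 0.0652, 0.15, 0, 0, -0.206, -0.0276, 0.0652, 0.2, 0, 0, -0.206, -0.0276, 0.0652, 0.23, 0, 0, -0.206, -0.0276, 0.0652, 0.2525, 0, 0, -0.206, -0.0276, 0.0652, 0.2525, 0, 0, -0.206, -0.0276, 0.0652, 0.2525, 0, 0, -0.206]'

```text
t: 3.4
tool_pos: [0.5672, -0.0882, 0.1608]
tool_rot: [-0.665, 3.068, -0.002]
contact_force: [0.1, 0.5, -0.7]
opening: 0.0428
grip_force: 0.0
```

Call:
apply_moves --rows '[0, 0, 0, 0, 0, 0, 0, 0, 0, 0, 0, 0, 0, 0, 0, 0, 0, 0, 0, 0, 0, 0, 0, 0, 0, 0, 0, 0, 0, 0]' --grip 0 --grip_force 60

```text
t: 3.9
tool_pos: [0.5666, -0.0879, 0.1597]
tool_rot: [-0.667, 3.069, -0.001]
contact_force: [-0.5, 1.1, 3.9]
opening: 0.0111
grip_force: 60.6
```

Call:
apply_moves --rows '[0, 0, -0.04, 0, 0, 0, 0, 0, -0.08, 0, 0, 0, 0, 0, -0.117, 0, 0, 0, 0, 0, -0.117, 0, 0, 0, 0, 0, -0.117, 0, 0, 0, 0, 0, -0.117, 0, 0, 0]'

```text
t: 4.5
tool_pos: [0.5652, -0.0876, 0.2267]
tool_rot: [0.666, -3.067, -0.003]
contact_force: [-0.4, 0.3, -3.0]
opening: 0.0112
grip_force: 61.6
```

Run:
```python
from h import *
print(rel((.5701,.1143,.23),np.radians(95.6)),ctrl.get_obs()['tool_pos'])
```

```text
(array([-0.147 ,  0.3028, -0.0052]), array([ 0.0012, -0.0021,  0.21  ])) [ 0.56519713 -0.08756093  0.22669335]
```

Call:
apply_moves --rows '[-0.147, 0.303, 0, 0, 0, 0.21, -0.147, 0.303, 0, 0, 0, 0.21, -0.147, 0.303, 0, 0, 0, 0.21, -0.147, 0.303, 0, 0, 0, 0.21, -0.147, 0.303, 0, 0, 0, 0.21, -0.147, 0.303, 0, 0, 0, 0.21, -0.147, 0.303, 0, 0, 0, 0.21, -0.147, 0.303, 0, 0, 0, 0.21, -0.147, 0.303, 0, 0, 0, 0.21]'

```text
t: 5.4
tool_pos: [0.5712, 0.1128, 0.229]
tool_rot: [0.15, -3.138, 0.0]
contact_force: [0.4, 0.1, -2.6]
opening: 0.0117
grip_force: 61.5
```

Run:
```python
from h import *
print(rel((.5701,.1143,.23),np.radians(95.6)),ctrl.get_obs()['tool_pos'])
o=snap('w3');im=cv2.imread('pics/w3.png');c=cv2.resize(im[60:300,190:490],None,fx=2.5,fy=2.5,interpolation=cv2.INTER_CUBIC);cv2.imwrite('pics/c3.png',c)
```

```text
(array([ 0.0016,  0.0027, -0.0017]), array([-0.0001, -0.0002, -0.0013])) [0.57122005 0.11275017 0.22896956]
```

View pics/c3.png

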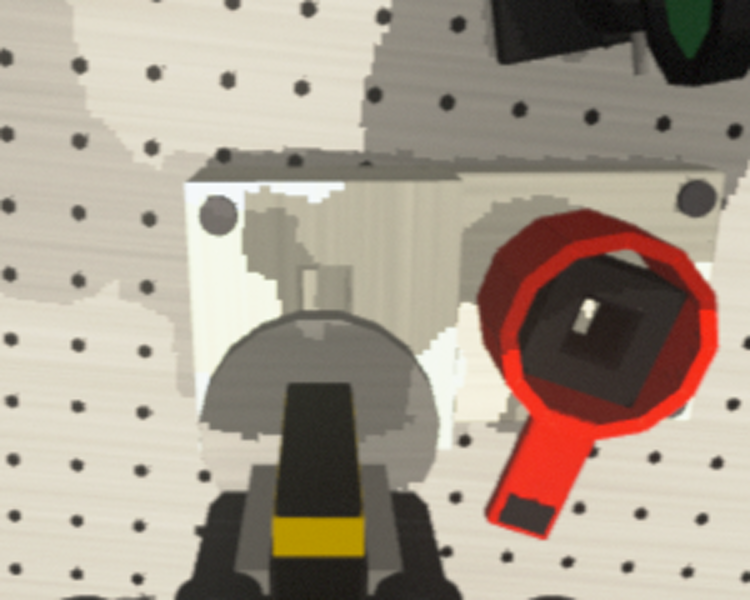

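The block hangs straight in the grip: end face at u≈320, flange spanning 200–438. The slot shows just beyond it at (325,290). I'll check where the block sits in the tool frame from the depth.

Run:
```python
from h import *
w=np.load('pics/w3.npz');d=w['d'];m=ctrl.camera_model('wrist');T=m['tool_from_camera']
uu,vv=np.meshgrid(np.arange(640),np.arange(400))
P=(np.stack([uu,vv,np.ones_like(uu)],-1)@np.linalg.inv(m['mtx']).T*d[...,None])@T[:3,:3].T+T[:3,3]
k=(abs(P[...,2]-.106)<.008)&(np.hypot(P[...,0],P[...,1])<.04)&(d>0)&(vv<235)
q=P[k];print(len(q),q.mean(0),q.min(0),q.max(0))
A=np.c_[q[:,:2],np.ones(len(q))];print('plane',np.linalg.lstsq(A,q[:,2],rcond=None)[0])
# front rim points: for each column smallest v
pts=[]
for u in range(275,362,3):
    v=vv[:,u][k[:,u]]
    if len(v): pts.append(P[v.min(),u,:2])
pts=np.array(pts);M=np.c_[2*pts,np.ones(len(pts))];s=np.linalg.lstsq(M,(pts**2).sum(1),rcond=None)[0];print('circle',s[:2],np.sqrt(s[2]+s[0]**2+s[1]**2),pts[:,0].max())
c=(uu>305)&(uu<330)&(P[...,2]<.085)&(P[...,2]>.045)&(d>0)&(abs(P[...,0])<.04)
q=P[c];print('end face x',np.percentile(q[:,0],[5,50,95]),'y',q[:,1].min(),q[:,1].max(),'n',len(q))
```

```text
3325 [ 0.01337171 -0.00034347  0.10715183] [-0.00124978 -0.02790008  0.104932  ] [0.02772228 0.02739213 0.1139954 ]
plane [ 0.04275935 -0.00180169  0.10657945]
circle [-0.00035025 -0.00028759] 0.02774049707732341 0.027293294743690605
end face x [0.02412942 0.02451582 0.02498796] y -0.0052896049431247864 0.005266917940378595 n 719
```

Call:
apply_moves --rows '[0.0016, 0.0027, 0.04, 0, 0, 0, 0.0016, 0.0027, 0.07, 0, 0, 0, 0.0016, 0.0027, 0.07, 0, 0, 0, 0.0016, 0.0027, 0.07, 0, 0, 0, 0.0016, 0.0027, 0.07, 0, 0, 0]'

```text
t: 5.95
tool_pos: [0.5709, 0.1155, 0.1888]
tool_rot: [-0.153, 3.135, 0.0]
contact_force: [0.3, 0.1, -3.1]
opening: 0.0116
grip_force: 61.5
```

Run:
```python
from h import *
print(rel((.5701,.1143,.155),np.radians(95.6)),ctrl.get_obs()['tool_pos'])
```

```text
(array([ 0.0016, -0.0018,  0.0563]), array([-0.    ,  0.0016, -0.0003])) [0.5708734  0.11546568 0.18877619]
```

Call:
apply_moves --rows '[0.001, -0.001, 0.01, 0, 0, 0, 0.001, -0.001, 0.015, 0, 0, 0, 0.001, -0.001, 0.02, 0, 0, 0, 0.001, -0.001, 0.025, 0, 0, 0, 0.001, -0.001, 0.03, 0, 0, 0, 0.001, -0.001, 0.035, 0, 0, 0, 0.001, -0.001, 0.04, 0, 0, 0, 0.001, -0.001, 0.04, 0, 0, 0]'

```text
t: 6.75
tool_pos: [0.5691, 0.115, 0.1625]
tool_rot: [0.154, -3.137, 0.0]
contact_force: [0.1, 1.0, -3.0]
opening: 0.011
grip_force: 61.5
```

Call:
apply_moves --rows '[0, 0, 0.004, 0, 0, 0, 0, 0, 0.008, 0, 0, 0, 0, 0, 0.011, 0, 0, 0, 0, 0, 0.012, 0, 0, 0, 0, 0, 0.013, 0, 0, 0, 0, 0, 0.013, 0, 0, 0]'

```text
t: 7.35
tool_pos: [0.5695, 0.1151, 0.1554]
tool_rot: [0.154, -3.138, -0.0]
contact_force: [0.1, -0.3, -2.5]
opening: 0.0112
grip_force: 61.5
```

Not yet in contact; press down gently.

Call:
apply_moves --rows '[0, 0, 0.001, 0, 0, 0, 0, 0, 0.002, 0, 0, 0, 0, 0, 0.003, 0, 0, 0, 0, 0, 0.003, 0, 0, 0]'

```text
t: 7.75
tool_pos: [0.5697, 0.1151, 0.1548]
tool_rot: [-0.154, 3.138, -0.0]
contact_force: [-3.9, -0.7, 5.6]
opening: 0.0113
grip_force: 62.8
```

Call:
apply_moves --rows '[0, 0, -0.001, 0, 0, 0.07, 0, 0, -0.001, 0, 0, 0.14, 0, 0, -0.001, 0, 0, 0.21, 0, 0, -0.001, 0, 0, 0.28, 0, 0, -0.001, 0, 0, 0.35, 0, 0, -0.001, 0, 0, 0.42, 0, 0, -0.001, 0, 0, 0.5, 0, 0, -0.001, 0, 0, 0.58, 0, 0, -0.001, 0, 0, 0.66, 0, 0, -0.001, 0, 0, 0.74, 0, 0, -0.001, 0, 0, 0.82, 0, 0, -0.001, 0, 0, 0.9, 0, 0, -0.001, 0, 0, 0.96, 0, 0, -0.001, 0, 0, 1, 0, 0, -0.001, 0, 0, 1, 0, 0, -0.001, 0, 0, 1]'

```text
t: 9.35
tool_pos: [0.5701, 0.1147, 0.1548]
tool_rot: [2.107, 2.327, 0.001]
contact_force: [0.5, -2.7, 2.0]
opening: 0.0112
grip_force: 62.2
```

Run:
```python
from h import *
print(rel((.5701,.1143,.1548),np.radians(5.6)),ctrl.get_obs()['q'].round(3))
```

```text
(array([-0.0007, -0.0001, -0.    ]), array([0.0012, 0.0006, 0.001 ])) [ 7.100e-02  8.800e-02  1.837e+00 -1.000e-03  1.215e+00 -2.800e-02]
```

Call:
apply_moves --rows '[0, 0, 0, 0, 0, 0, 0, 0, 0, 0, 0, 0, 0, 0, 0, 0, 0, 0, 0, 0, 0, 0, 0, 0, 0, 0, -0.04, 0, 0, 0, 0, 0, -0.1, 0, 0, 0, 0, 0, -0.18, 0, 0, 0, 0, 0, -0.25, 0, 0, 0, 0, 0, -0.25, 0, 0, 0, 0, 0, -0.25, 0, 0, 0]' --grip 0.5

```text
t: 10.35
tool_pos: [0.57, 0.1152, 0.3058]
tool_rot: [2.109, 2.326, 0.004]
contact_force: [-0.0, -0.1, -0.6]
opening: 0.0427
grip_force: 0.0
```

```bash
cat >> h.py <<'E'
def cloud(n):
    w=np.load(f'pics/{n}.npz');d=w['d'];m=ctrl.camera_model('wrist');T=m['tool_from_camera']
    uu,vv=np.meshgrid(np.arange(640),np.arange(400))
    P=(np.stack([uu,vv,np.ones_like(uu)],-1)@np.linalg.inv(m['mtx']).T*d[...,None])@T[:3,:3].T+T[:3,3]
    P=P@Ro.from_rotvec(w['r']).as_matrix().T+w['p'];P[d<=0]=np.nan;return P
def top(P,c,z0,z1,r=.045):
    k=(np.hypot(P[...,0]-c[0],P[...,1]-c[1])<r)&(P[...,2]>z0)&(P[...,2]<z1)
    q=P[k].astype(np.float32);return len(q),np.median(q[:,2]),cv2.minAreaRect(q[:,:2]*1000)
E
python3 - <<'E'
from h import *
snap('w4');P=cloud('w4')
print('block',top(P,(.57,.114),.115,.135))
print('arm',top(P,(.6,.19),.055,.065,.04))
k=(np.hypot(P[...,0]-.57,P[...,1]-.114)<.027)&(P[...,2]>.04)&(P[...,2]<.055);print('flange z',np.nanmedian(P[...,2][k]))
print(rel((.5405,-.2533,.28),np.radians(99.65)),rel((.5405,-.2533,.28),np.radians(99.65-180)),ctrl.get_obs()['tool_pos'])
E
```

```text
block (939, np.float32(0.12284426), ((570.4896240234375, 114.52757263183594), (12.204840660095215, 50.02805709838867), 5.296034812927246))
arm (1572, np.float32(0.0598062), ((599.864990234375, 189.6187744140625), (57.883995056152344, 60.198509216308594), 76.13799285888672))
flange z 0.04781557679212928
(array([-0.6064, -0.1077,  0.0394]), array([-4.000e-04,  2.000e-04,  9.552e-01])) (array([-0.6064, -0.1077,  0.0394]), array([-4.000e-04,  2.000e-04,  9.552e-01])) [0.56920635 0.11511145 0.30363757]
```

Call:
apply_moves --rows '[-0.606, -0.107, 0.01, 0, 0, -1, -0.606, -0.107, 0.01, 0, 0, -1, -0.606, -0.107, 0.01, 0, 0, -1, -0.606, -0.107, 0.01, 0, 0, -1, -0.606, -0.107, 0.01, 0, 0, -1, -0.606, -0.107, 0.01, 0, 0, -1, -0.606, -0.107, 0.01, 0, 0, -1, -0.606, -0.107, 0.01, 0, 0, -1, -0.606, -0.107, 0.01, 0, 0, -1, -0.606, -0.107, 0.01, 0, 0, -1, -0.606, -0.107, 0.01, 0, 0, -1, -0.606, -0.107, 0.01, 0, 0, -1, -0.606, -0.107, 0.01, 0, 0, -1, -0.606, -0.107, 0.01, 0, 0, -1, -0.606, -0.107, 0.01, 0, 0, -1, -0.606, -0.107, 0.01, 0, 0, -1]'

```text
t: 12.0
tool_pos: [0.5411, -0.253, 0.2981]
tool_rot: [0.153, -3.138, -0.0]
contact_force: [-0.5, -0.8, 0.6]
opening: 0.0426
grip_force: 0.0
```

Run:
```python
from h import *
o=snap('w5');P=cloud('w5')
n,z,((x,y),s,a)=top(P,(.5405,-.2533),.106,.118);print(n,z,x,y,s,a)
print(o['tool_pos'],o['q'].round(2),rel((x/1000,y/1000,.151),np.radians(99.65)))
```

```text
1042 0.110517785 540.580078125 -253.908935546875 (59.9597053527832, 11.95867919921875) 9.720436096191406
[ 0.54112556 -0.25295487  0.29812233] [-0.56 -0.01  1.68 -0.    1.47 -2.23] (array([ 0.0011, -0.0014,  0.2454]), array([-0.    ,  0.    , -0.0452]))
```

Call:
apply_moves --rows '[0.001, -0.001, 0.08, 0, 0, -0.045, 0.001, -0.001, 0.14, 0, 0, -0.045, 0.001, -0.001, 0.19, 0, 0, -0.045, 0.001, -0.001, 0.22, 0, 0, -0.045, 0.001, -0.001, 0.242, 0, 0, -0.045, 0.001, -0.001, 0.242, 0, 0, -0.045, 0.001, -0.001, 0.242, 0, 0, -0.045]'

```text
t: 12.75
tool_pos: [0.541, -0.254, 0.1539]
tool_rot: [-0.264, 3.13, -0.001]
contact_force: [0.7, -0.4, 0.4]
opening: 0.0425
grip_force: 0.0
```

Call:
apply_moves --rows '[0, 0, 0, 0, 0, 0, 0, 0, 0, 0, 0, 0, 0, 0, 0, 0, 0, 0, 0, 0, 0, 0, 0, 0, 0, 0, 0, 0, 0, 0]' --grip 0 --grip_force 60

```text
t: 13.25
tool_pos: [0.5413, -0.254, 0.1546]
tool_rot: [-0.264, 3.128, -0.002]
contact_force: [-0.8, 1.3, 6.2]
opening: 0.0109
grip_force: 60.1
```

Call:
apply_moves --rows '[0, 0, -0.04, 0, 0, 0, 0, 0, -0.08, 0, 0, 0, 0, 0, -0.13, 0, 0, 0, 0, 0, -0.17, 0, 0, 0, 0, 0, -0.17, 0, 0, 0, 0, 0, -0.17, 0, 0, 0, 0, 0, -0.17, 0, 0, 0]'

```text
t: 13.95
tool_pos: [0.5396, -0.2532, 0.2522]
tool_rot: [0.264, -3.127, -0.004]
contact_force: [-0.3, 0.3, -1.9]
opening: 0.0108
grip_force: 59.3
```

Run:
```python
from h import *
o=ctrl.get_obs();print(o['tool_pos'],o['opening'],o['q'].round(2));print(rel((.5613,.199,.26),np.radians(77.3)))
```

```text
[ 0.53960575 -0.25317618  0.25224649] 0.010780123312358388 [-0.56  0.02  1.73 -0.    1.39 -2.3 ]
(array([-0.162 ,  0.7369, -0.0114]), array([ 0.0013, -0.0023,  0.2484]))
```

Call:
apply_moves --rows '[0, 0, -0.08, 0, 0, 0, 0, 0, -0.09, 0, 0, 0, -0.162, 0.737, -0.09, 0, 0, 0.248, -0.162, 0.737, -0.09, 0, 0, 0.248, -0.162, 0.737, -0.09, 0, 0, 0.248, -0.162, 0.737, -0.09, 0, 0, 0.248, -0.162, 0.737, -0.09, 0, 0, 0.248, -0.162, 0.737, -0.09, 0, 0, 0.248, -0.162, 0.737, -0.09, 0, 0, 0.248, -0.162, 0.737, -0.09, 0, 0, 0.248, -0.162, 0.737, -0.09, 0, 0, 0.248, -0.162, 0.737, -0.09, 0, 0, 0.248, -0.162, 0.737, -0.09, 0, 0, 0.248, -0.162, 0.737, -0.09, 0, 0, 0.248, -0.162, 0.737, -0.09, 0, 0, 0.248, -0.162, 0.737, -0.09, 0, 0, 0.248]'

```text
t: 15.55
tool_pos: [0.5624, 0.1971, 0.3088]
tool_rot: [-0.35, -3.122, 0.0]
contact_force: [-0.5, -0.8, -1.9]
opening: 0.0109
grip_force: 59.7
```

Run:
```python
from h import *
o=snap('w6');P=cloud('w6');print(o['tool_pos'],rel((.5613,.199,.21),np.radians(77.3)))
R=Ro.from_rotvec(o['tool_rot']).as_matrix();Q=(P-o['tool_pos'])@R
uu,vv=np.meshgrid(np.arange(640),np.arange(400))
# collar top expected at tool z .054+.052-.006(+grip offset)
k=(np.hypot(Q[...,0],Q[...,1])<.035)&(abs(Q[...,2]-.1)<.009);q=Q[k];print(len(q),np.median(q[:,2]),q.min(0),q.max(0))
pts=np.array([Q[vv[:,u][k[:,u]].min(),u,:2] for u in range(270,370,3) if k[:,u].any()])
M=np.c_[2*pts,np.ones(len(pts))];s=np.linalg.lstsq(M,(pts**2).sum(1),rcond=None)[0];print('collar',s[:2],np.sqrt(s[2]+s[0]**2+s[1]**2))
im=cv2.imread('pics/w6.png');cv2.imwrite('pics/c6.png',cv2.resize(im[90:330,190:490],None,fx=2.5,fy=2.5,interpolation=cv2.INTER_CUBIC))
```

```text
[0.56240059 0.19707585 0.30884102] (array([0.0025, 0.0025, 0.165 ]), array([-0.0001,  0.0001, -0.0008]))
2801 0.10383240863685056 [-0.01338044 -0.02420273  0.10168878] [0.02453588 0.02312826 0.10899523]
collar [ 0.00051087 -0.00034016] 0.023796809899778327
```

View pics/c6.png

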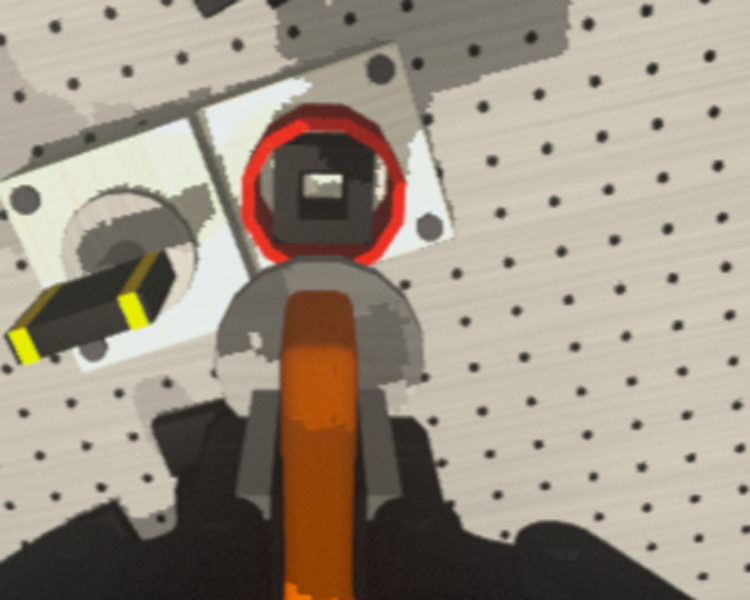

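The crop shows the key hanging straight. The hole is square to the image, centred near (324,194), so the yaw fits, and the block is seated at left.

Run:
```python
from h import *
w=np.load('pics/w6.npz');pose=(w['p'],w['r'])
f=lambda u,v:((u+.5)/2.5-.5+190,(v+.5)/2.5-.5+90)
print('hole',proj_w(f(324,194),0,'wrist',.052,pose),'rim',proj_w(f(324,192),0,'wrist',.06,pose))
print('corners',[proj_w(f(*p),0,'wrist',.052,pose)[:2].round(4) for p in [(300,170),(348,170),(348,220),(300,220)]])
P=cloud('w6');k=(np.hypot(P[...,0]-.5613,P[...,1]-.199)<.045)&(P[...,2]>.057)&(P[...,2]<.064);q=P[k];print('rim pts',len(q),q.min(0),q.max(0))
s0=ctrl.get_obs()['tool_pos'];R=Ro.from_rotvec(pose[1]).as_matrix();print(R@[.0005,-.0003,0])
```

```text
hole [0.56115199 0.19945122 0.052     ] rim [0.55845898 0.20000288 0.06      ]
corners [array([0.5496, 0.1924]), array([0.5538, 0.2108]), array([0.5737, 0.2065]), array([0.5695, 0.1877])]
rim pts 869 [0.52840988 0.16578616 0.05717998] [0.59091426 0.23122465 0.06243996]
[-5.54005534e-04 -1.81873184e-04  1.14331414e-07]
```

Call:
apply_moves --rows '[0.0018, 0.0028, 0.07, 0, 0, 0, 0.0018, 0.0028, 0.12, 0, 0, 0, 0.0018, 0.0028, 0.155, 0, 0, 0, 0.0018, 0.0028, 0.175, 0, 0, 0, 0.0018, 0.0028, 0.175, 0, 0, 0, 0.0018, 0.0028, 0.175, 0, 0, 0, 0.0018, 0.0028, 0.175, 0, 0, 0]'

```text
t: 16.3
tool_pos: [0.5626, 0.2005, 0.2062]
tool_rot: [0.346, 3.119, 0.002]
contact_force: [0.6, 0.2, -1.8]
opening: 0.011
grip_force: 59.6
```

Run:
```python
from h import *
o=ctrl.get_obs();print(o['tool_pos'],rel((.5618,.1994,.1618),np.radians(77.3)))
```

```text
[0.56261569 0.20048237 0.20616557] (array([ 0.0012, -0.0022,  0.0739]), array([0.0009, 0.002 , 0.0003]))
```

Call:
apply_moves --rows '[0.001, -0.0015, 0.01, 0, 0, 0, 0.001, -0.0015, 0.017, 0, 0, 0, 0.001, -0.0015, 0.022, 0, 0, 0, 0.001, -0.0015, 0.027, 0, 0, 0, 0.001, -0.0015, 0.032, 0, 0, 0, 0.001, -0.0015, 0.037, 0, 0, 0, 0.001, -0.0015, 0.042, 0, 0, 0, 0.001, -0.0015, 0.042, 0, 0, 0]'

```text
t: 17.1
tool_pos: [0.5609, 0.1996, 0.1785]
tool_rot: [0.346, 3.122, -0.0]
contact_force: [1.6, -0.4, -2.2]
opening: 0.0105
grip_force: 59.5
```

Call:
apply_moves --rows '[0, 0, 0.006, 0, 0, 0, 0, 0, 0.012, 0, 0, 0, 0, 0, 0.017, 0, 0, 0, 0, 0, 0.022, 0, 0, 0, 0, 0, 0.025, 0, 0, 0, 0, 0, 0.027, 0, 0, 0, 0, 0, 0.028, 0, 0, 0, 0, 0, 0.028, 0, 0, 0]'

```text
t: 17.9
tool_pos: [0.5609, 0.1996, 0.1621]
tool_rot: [0.347, 3.122, 0.0]
contact_force: [2.2, -0.2, -0.5]
opening: 0.0113
grip_force: 59.7
```

Call:
apply_moves --rows '[0, 0, 0.001, 0, 0, 0, 0, 0, 0.002, 0, 0, 0, 0, 0, 0.003, 0, 0, 0, 0, 0, 0.003, 0, 0, 0]'

```text
t: 18.3
tool_pos: [0.5611, 0.1998, 0.1616]
tool_rot: [0.346, 3.122, 0.0]
contact_force: [-0.0, -0.6, 5.3]
opening: 0.011
grip_force: 60.8
```

Call:
apply_moves --rows '[0, 0, -0.001, 0, 0, 0.05, 0, 0, -0.001, 0, 0, 0.11, 0, 0, -0.001, 0, 0, 0.17, 0, 0, -0.001, 0, 0, 0.23, 0, 0, -0.001, 0, 0, 0.29, 0, 0, -0.001, 0, 0, 0.35, 0, 0, -0.001, 0, 0, 0.41, 0, 0, -0.001, 0, 0, 0.47, 0, 0, -0.001, 0, 0, 0.53, 0, 0, -0.001, 0, 0, 0.59, 0, 0, -0.001, 0, 0, 0.65, 0, 0, -0.001, 0, 0, 0.71, 0, 0, -0.001, 0, 0, 0.77, 0, 0, -0.001, 0, 0, 0.82, 0, 0, -0.001, 0, 0, 0.85, 0, 0, -0.001, 0, 0, 0.87, 0, 0, -0.001, 0, 0, 0.88, 0, 0, -0.001, 0, 0, 0.88, 0, 0, -0.001, 0, 0, 0.88]'

```text
t: 20.2
tool_pos: [0.5611, 0.1991, 0.1616]
tool_rot: [2.255, 2.185, -0.001]
contact_force: [0.2, -4.2, 6.5]
opening: 0.0113
grip_force: 60.7
```

Run:
```python
from h import *
o=snap('w7');P=cloud('w7');print(o['wrist_torque'],o['tool_pos'])
im=cv2.imread('pics/w7.png').astype(int)
red=(im[...,2]>130)&(im[...,1]<80)&(im[...,0]<80)
r=np.hypot(P[...,0]-.5613,P[...,1]-.1993)
k=red&(r>.036)&(r<.072)&(abs(P[...,2]-.06)<.004);q=P[k].astype(np.float32)
print(k.sum(),q.mean(0) if k.any() else '', cv2.minAreaRect(q[:,:2]*1000) if k.any() else '')
v=q.mean(0)-[.5613,.1993,0];print('arm yaw',np.degrees(np.arctan2(v[1],v[0])),'goal',5.5-90)
cv2.imwrite('pics/w7v.png',im)
```

```text
[-0.98231165 -0.09615612  0.0854655 ] [0.56113104 0.19909069 0.16164403]
0  
arm yaw nan goal -84.5<stdin>:8: RuntimeWarning: Mean of empty slice.
  ret = um.true_divide(
[ WARN:0@0.362] global loadsave.cpp:1063 imwrite_ Unsupported depth image for selected encoder is fallbacked to CV_8U.
```

View pics/w7.png

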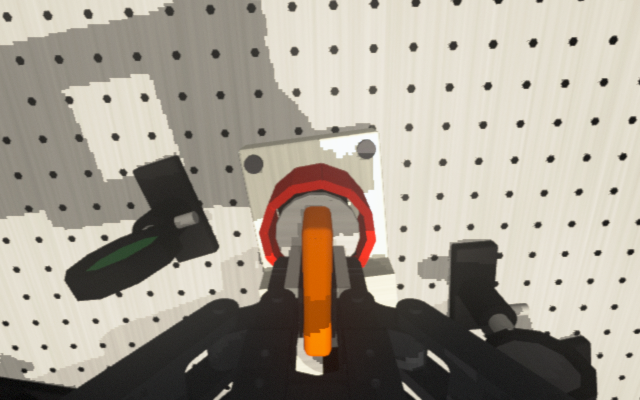

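The view shows the key in the socket with its handle at (317,280). The arm is hidden behind the gripper, so I'll add about 2° for the play, then release and check.

Call:
apply_moves --rows '[0, 0, 0, 0, 0, 0.01, 0, 0, 0, 0, 0, 0.018, 0, 0, 0, 0, 0, 0.018, 0, 0, 0, 0, 0, 0.018]'

```text
t: 20.65
tool_pos: [0.5611, 0.1991, 0.1616]
tool_rot: [2.286, 2.153, -0.001]
contact_force: [0.5, -4.5, 5.3]
opening: 0.0106
grip_force: 60.7
```

Run:
```python
from h import *
o=ctrl.get_obs();print(o['wrist_torque'],rel((.561,.199,.1616),np.radians(-3)))
```

```text
[-0.93062248 -0.05445861  0.10730864] (array([-0.0002, -0.0002,  0.0001]), array([ 0.0005,  0.0009, -0.005 ]))
```

Call:
apply_moves --rows '[0, 0, 0, 0, 0, 0, 0, 0, 0, 0, 0, 0, 0, 0, 0, 0, 0, 0, 0, 0, 0, 0, 0, 0, 0, 0, -0.04, 0, 0, 0, 0, 0, -0.1, 0, 0, 0, 0, 0, -0.17, 0, 0, 0, 0, 0, -0.24, 0, 0, 0, 0.08, 0, -0.3, 0, 0, 0, 0.16, 0, -0.3, 0, 0, 0, 0.24, 0, -0.3, 0, 0, 0, 0.24, 0, -0.3, 0, 0, 0, 0.24, 0, -0.3, 0, 0, 0, 0.24, 0, -0.3, 0, 0, 0]' --grip 0.45

```text
t: 22.05
tool_pos: [0.5694, 0.3428, 0.3402]
tool_rot: [-2.288, -2.153, 0.002]
contact_force: [-0.1, -0.6, -0.2]
opening: 0.0386
grip_force: 0.0
```

Run:
```python
from h import *
o=snap('w7b');P=cloud('w7b');print(o['t'],o['tool_pos'])
im=cv2.imread('pics/w7b.png').astype(int)
red=(im[...,2]>100)&(im[...,1]<70)&(im[...,0]<70)
r=np.hypot(P[...,0]-.5613,P[...,1]-.1993)
k=red&(r>.036)&(r<.08)&(abs(P[...,2]-.06)<.004);q=P[k].astype(np.float32)
print(k.sum())
if k.any():
    v=q.mean(0)-[.5613,.1993,0];print(q.mean(0),cv2.minAreaRect(q[:,:2]*1000),'arm yaw',np.degrees(np.arctan2(v[1],v[0])),'goal',5.5-90)
print('key',top(P,(.5613,.1993),.112,.124),'block',top(P,(.57,.114),.115,.135,.035))
cv2.imwrite('pics/w8.png',im[:, :].astype(np.uint8))
```

```text
22.05 [0.56935754 0.34276349 0.34018563]
175
[0.57240057 0.1510637  0.05971527] ((573.1874389648438, 147.885986328125), (37.13396453857422, 13.922930717468262), 86.85457611083984) arm yaw -77.04021879958685 goal -84.5
key (572, np.float32(0.117427975), ((561.1534423828125, 200.009521484375), (59.174476623535156, 11.58759880065918), 86.82547760009766)) block (190, np.float32(0.12248747), ((568.67333984375, 132.55929565429688), (12.546144485473633, 17.17605209350586), 8.167708396911621))
```

View pics/w8.png

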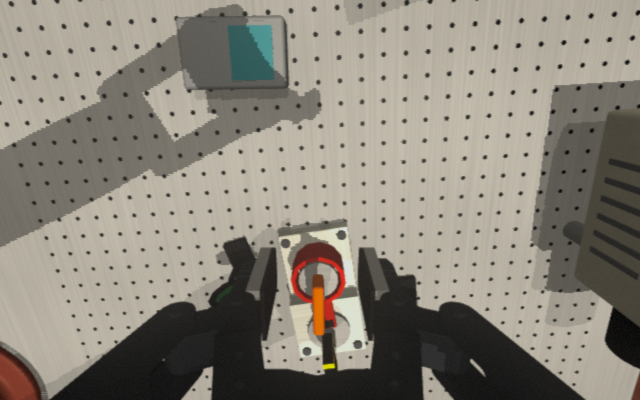

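Run:
```python
from h import *
# outer (unhidden) edge in wrist view: max x_world per y bin
P=cloud('w7b');im=cv2.imread('pics/w7b.png').astype(int)
red=(im[...,2]>100)&(im[...,1]<70)&(im[...,0]<70)
e=np.radians(5.5);ex=np.array([np.cos(e),np.sin(e)]);ey=np.array([-np.sin(e),np.cos(e)]);S=np.array([.5701,.1143])
def rep(Q,n):
    a=(Q-S)@ex*1000;b=(Q-S)@ey*1000;k=(b<52)&(b>5)&(abs(a)<30);a,b=a[k],b[k]
    for lo in range(5,52,5):
        j=(b>=lo)&(b<lo+5)
        if j.sum()>2:print(n,lo,a[j].min().round(1),a[j].max().round(1),j.sum())
rep(P[red&(abs(P[...,2]-.06)<.005)][:,:2],'w')
im,d=ctrl.get_image('top');im=cv2.resize(im,None,fx=4,fy=4,interpolation=cv2.INTER_CUBIC).astype(int)
red=(im[...,2]>110)&(im[...,1]<70)&(im[...,0]<70)
v,u=np.nonzero(red[600:880,950:1260]);pts=np.array([proj_w(((x+950.5)/4-.5,(y+600.5)/4-.5),0,'top',.06)[:2] for x,y in zip(u,v)])
rep(pts,'t')
```

```text
w 15 -3.3 11.1 6
w 20 -2.7 12.0 13
w 25 -1.7 11.5 24
w 30 -1.1 11.8 32
w 35 -0.3 11.5 36
w 40 0.5 11.1 33
w 45 1.3 10.5 29
w 50 1.9 10.8 11
t 30 -4.1 9.0 50
t 35 -11.0 9.1 169
t 40 -11.6 8.3 194
t 45 -11.1 8.6 188
t 50 -10.9 8.1 77
```

```bash
python3 -c "
from station import ctrl
print(ctrl.finish_job())"
```

```text
the job is handed in; nothing more can be done
None
```

I handed the job in at about 22 s: the block is seated and turned under the slot, the key stands fully home in the socket, the clamp arm lies within about 1° of square over the flange, and the gripper has let go and moved clear.

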